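# Put the small tub away in the ingredient bin and lock it

### The job

Stand the smaller of the two lidded tubs upright inside the open well of the steel ingredient bin and let go of it. Then close the bin: its flush sliding panel has no handle and starts under the ledge, so press down on it at a slant and drag it fully shut. Last, swing the hasp over and press it flat onto the panel; leave the tall tub and the ring mould standing where they are.

Things in the scene. Friction and masses are not known exactly. Their poses are not given: they have to be found in the camera images.
- small_tub: the smaller lidded tub (red lid): 61 mm across at the lid, 42 mm high, 90 g, loose, upright on the table. Origin: centre of its underside, z up. On the robot's side right of both tubs stands a fixed bottle caddy (world x 0.28 to 0.48, y -0.17 to -0.03 m; the bottle in it reaches z = 0.32 m): pass over it
- tall_tub: the other lidded tub, all white: 73 mm across, 64 mm high, loose; a bystander that may stand on either side of the small tub. Origin: centre of its underside
- ring_mould: steel ring mould, 69 mm across, 32 mm high, loose bystander to the right of the bin. Origin: centre of its underside
- bin: low steel box fixed to the table, 160 mm (its x) by 240 mm (its y), rim at z = 90 mm. Origin: centre of its underside, on the table; x away from the robot, y along the slide toward the hasp end, z up. Open well in its +y half: x -60 to 60 mm, y -4 to 98 mm (the open panel may still cover it up to y = 11 mm), inner floor at z = 30 mm. Its -y half is a solid deck under the panel
- well (a point): centre of the well's inner floor, at (0, 46, 30) mm in the bin's frame; a tub standing here is in place
- panel (a joint): how far the sliding panel is open, m: 0 = fully shut over the well (end stop), 0.100 = fully open under the ledge (end stop). Shutting moves it along the bin's +y. It takes about 1.5 N to slide and stays where it is left; a press of 6 to 10 N with the fingertips drags it
- panel_mid (a point): centre of the panel's top face, moves with it. The panel is a bare aluminium plate 121 mm (bin x) by 103 mm (bin y), 4.5 mm thick, its top level with the rim at z = 90 mm; only a slot of 18 x 6 mm, 30 mm from this point toward the hasp, for the tongue under the hasp. Fully shut this point is at (0, 44.5, 90) mm in the bin's frame
- hasp (a joint): angle of the hasp, rad: 0 = lying flat over the panel, pointing to the bin's -y, 1.57 = upright, more = leaning outward to the bin's +y (stop at 2.3). Stiff enough (about 0.03 N m) to stay where it is left
- hasp_hinge (a point): middle of the hasp's hinge line, on the bin's +y end at (0, 108, 94.5) mm in the bin's frame; the hinge line runs along the bin's x
- hasp_tip (a point): middle of the free end of the hasp, 62 mm from the hinge line. The hasp is a steel strap 30 mm wide (bin x), 3 mm thick
- ledge (a point): middle of the front lower edge of the ledge over the bin's -y half, at (-58, -68, 262) mm in the bin's frame. The ledge reaches back to x = 83 mm (an upstand holds it there) and spans y -116 to -20 mm; an 88 mm high shaker is fixed on it. An upright tool cannot get at the panel below it; one leaning back 25 to 45 degrees toward the bin's -x can

How it is judged:
By the outcome, as a careful person would: the job done as asked, in the order asked, and still so for the second after the job is handed in, with the robot touching nothing.
It also fails if it takes over 67 s, if anything falls off the work surface, if the arm or the gripper's body presses on something with over 40 N, if the wrist force passes 120 N, or if a joint passes its speed limit or range.

### The arm

A 6-joint arm with a two-finger parallel gripper is mounted at the origin on the work surface; the furniture and walls round the work are solid. World frame = base frame: x ahead of the robot, y to its left, z up, the work surface at z = 0. Lengths are in m, angles in rad, forces in N, time in s.
With the tool pointing down it reaches from about 0.325 to 0.775 m from the base axis. Payload 5.5 kg.
Tool frame: the origin (TCP) lies midway between the tips of the shut fingers; the grasp point (between the pads) lies 19 mm behind it; z points along the fingers, y is the line along which they close (so a half turn about z gives the same grasp; the last joint's range is limited). The gripper opens to 85 mm and grips with 20 to 120 N. Pads are 22 mm wide; open, the fingers measure 114 mm over their backs; the gripper's body (76 mm by 85 mm) begins 54 mm behind the grasp point. The pads swing forward as they close: fully open they stand 13 mm farther back than shut.
Start: joints at [-1.21, 0.091, 1.231, -0, 1.82, -0.057], TCP at [0.243, -0.548, 0.231] pointing down, gripper open.
Joint ranges: [-2.87, 2.87], [-0.86, 2.18], [0.17, 2.46], [-1.51, 4.65], [0.06, 2.69], [-2.65, 2.65]. Speed limits (rad/s): [2.57, 2.57, 3.01, 3.14, 3.14, 3.14].

### API

Orientations are given as a rotation vector (axis times angle).
In Python, from bench import r, get_image gives the robot as it stands.
- The arm moves only by the tool move_arm, never from a script. Its argument "steps" is a list of rows, each a list of 7 numbers: the turn, a rotation vector about the world's x, y, z in rad, then the shift along the world's x, y, z in cm, then the finger opening in cm, from 0 to 8.54. In form: [[rx, ry, rz, x, y, z, jaw], ...]. A call has exactly 8 rows; each row is the pose to reach, as a shift and turn from the pose commanded when the call began; what a row does not reach only later rows make up. A row lasts 1/8 s, in which the tool goes at most 62.5 mm and 10.7 degrees, less where a joint would pass 70% of its speed; a pose out of reach is approached as far as the arm can. A call with a gripper value outside its range is refused whole. The fingers move at their own pace and stop on an object; "force" is the grip in N (left out, the last holds). Time passes only in rows, so rows that repeat a pose let the fingers close, or fill a call up. It gives the time, the measured TCP pose, the force, the opening and the grip force at its end, in the units of the state.
- r.get_obs(): the state, without advancing time (a new reading comes with each control period).
- get_image(name): name is "scene" or "top" or "wrist"; returns a dict with "pixels" (420x560x3 uint8, blue, green, red), "z_map" (420x560 float32, m along the optical axis (not along the pixel's ray), 0 where there is no reading), "camera_matrix" (3x3 intrinsics, pixels), "k1" (the pictures are not rectified: a ray, as slopes to the right and down, at radius r is drawn at 1 + k1 r^2 times it, then the intrinsics apply), "R" (3x3) and "t" (3): a world point X has camera coordinates R X + t. Camera axes: x right, y down, z forward; pixel columns grow to the right and rows downward; lengths in m; the calibration is good to about 2 mm. A picture is of the moment at which its call begins.
- r.close_job(): hands the job in; it is judged then, once.
The state is a dict: "t": time; "qpos": joint angles; "qvel": joint speeds; "joint_torque": joint torques, N m; "eef_pos": TCP position; "orientation": TCP orientation; "ft_force": force on the tool from outside, world axes, zero at the start; "torque": the same for the moment, N m; "grip_width": finger opening in m; "grip_force": force on a finger pad.
Only numpy, scipy, OpenCV 4.12 (cv2) and the standard library are available. Lean on these libraries where they do the work, as an engineer would, in place of code of your own. Each camera call takes 0.05 s, during which the arm holds its last target. There are 200 camera calls.

## Working session

There is one attempt and no reset: what is moved stays moved. The work goes in short steps, Python scripts to look and compute and a tool call to move; the robot and the scene stay as the last step left them, time stands still between calls to the robot, and variables do not carry over. Pictures are saved under pics/ and viewed, at most 12 in all, crops included, and the job is handed in when it is done.

Besides the shell and the picture viewer there is one more tool, called after "Request:" by a JSON object that holds its "method" and its "body", one argument or row to a line. move_arm: Moves the arm, as the interface text tells. Its arguments: {"type":"object","properties":{"steps":{"type":"array","items":{"type":"array","items":{"type":"number"}}},"force":{"type":"number"}},"required":["steps"]}

```bash
mkdir -p pics; ls; cat > h.py <<'E'
import numpy as np, cv2
from bench import r, get_image
def grab(n,save):
    d=get_image(n); cv2.imwrite('pics/'+save+'.png',d['pixels']); np.savez('pics/'+save+'.npz',**{k:np.array(v) for k,v in d.items()}); return d
def load(s): return dict(np.load('pics/'+s+'.npz'))
def ray(d,u,v):
    K=d['camera_matrix'];k=float(d['k1']);p=np.array([(u-K[0,2])/K[0,0],(v-K[1,2])/K[1,1]])
    q=p.copy()
    for _ in range(30): q=p/(1+k*(q@q))
    return d['R'].T@np.array([q[0],q[1],1]), -d['R'].T@d['t']
def onz(d,u,v,z):
    g,c=ray(d,u,v); return c+g*(z-c[2])/g[2]
def dep(d,u,v):
    g,c=ray(d,u,v); w=d['z_map'][int(v)-1:int(v)+2,int(u)-1:int(u)+2]; return c+g*np.median(w)
def tri(obs):
    A=np.zeros((3,3));b=np.zeros(3)
    for d,u,v in obs:
        g,c=ray(d,u,v);g/=np.linalg.norm(g);P=np.eye(3)-np.outer(g,g);A+=P;b+=P@c
    return np.linalg.solve(A,b)
E
python3 - <<'E'
from h import *
a=grab('scene','s0');b=grab('top','t0')
cv2.imwrite('pics/both.png',cv2.resize(np.hstack([a['pixels'],b['pixels']]),None,fx=.714,fy=.714))
print(r.get_obs()); print(a['camera_matrix'],a['k1'],-a['R'].T@a['t'],-b['R'].T@b['t'])
E
```

```text
pics
{'t': 0.1, 'qpos': array([-1.20971306e+00,  9.17822844e-02,  1.23181039e+00,  1.77115351e-05,
        1.81981865e+00, -5.67136833e-02]), 'qvel': array([-0.00063696, -0.00116397, -0.00377272,  0.00093749,  0.00012022,
        0.0013831 ]), 'joint_torque': array([ 3.67105662e-03, -4.60216928e+01, -4.19220650e+01, -1.13165422e-05,
        1.05848821e-02, -4.21119796e-05]), 'eef_pos': array([ 0.24334871, -0.54813784,  0.23023936]), 'orientation': array([-3.07153171e+00, -6.51144506e-01,  4.06187719e-04]), 'ft_force': array([-0.60210879,  0.17088535, -0.51631513]), 'torque': array([-0.01597671,  0.02711002,  0.03380206]), 'grip_force': 0.0, 'grip_width': 0.085226863582508}
[[511.98546224   0.         282.75040295]
 [  0.         511.98546224 216.02228462]
 [  0.           0.           1.        ]] -0.15886716836351455 [0.01916707 0.3969491  0.84059272] [0.43582733 0.01583353 1.05530046]
```

View pics/s0.png

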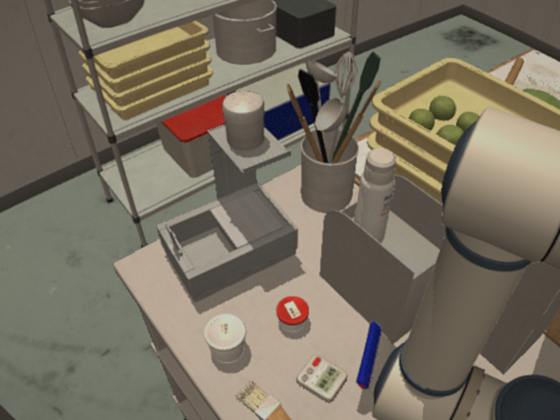

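View pics/t0.png

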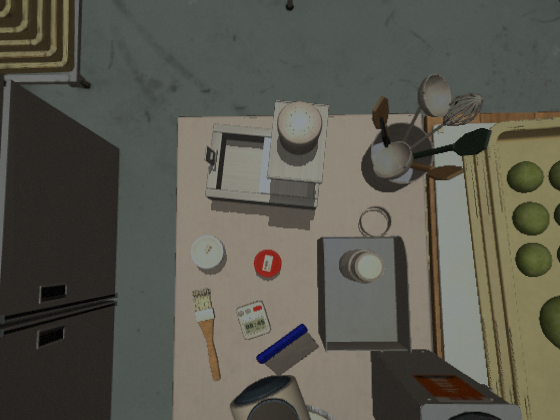

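The scene view shows the red-lid tub at (293,308), the tall white tub at (226,335), the bin at about (228,240) and the hasp near (175,240). The top view shows the red lid at (267,263), the bin's left rim at x≈212, the hasp at (210,155), the ledge with shaker at (298,140) and the ring mould at (374,222). I'll enlarge both.

```bash
python3 - <<'E'
from h import *
a=load('t0')['pixels'];b=load('s0')['pixels']
c1=cv2.resize(a[110:220,195:335],None,fx=5.6,fy=5.4,interpolation=cv2.INTER_CUBIC)
c2=cv2.resize(b[180:345,150:310],None,fx=3.6,fy=3.6,interpolation=cv2.INTER_CUBIC)
c1=cv2.resize(a[110:220,195:335],(784,594),interpolation=cv2.INTER_CUBIC)
cv2.imwrite('pics/c1.png',c1);cv2.imwrite('pics/c2.png',cv2.convertScaleAbs(c2,alpha=1.4))
for n in('t0','s0'):
    d=load(n);h=cv2.cvtColor(d['pixels'],cv2.COLOR_BGR2HSV)
    m=(((h[...,0]<8)|(h[...,0]>172))&(h[...,1]>150)&(h[...,2]>80)).astype(np.uint8)
    q=cv2.connectedComponentsWithStats(m)
    for s,c in zip(q[2][1:],q[3][1:]):
        if s[4]>80: print(n,s,c,dep(d,*c), onz(d,*c,.042))
E
```

```text
t0 [254 250  27  27 445] [267.20224719 263.13483146] [0.42493484 0.06584023 0.04091822] [0.42494646 0.0657869  0.042     ]
s0 [ 162   95   64   47 1528] [196.5013089 120.2578534] [ 1.6430502  -0.38903344 -0.42388762] [ 1.04474351 -0.09944449  0.042     ]
s0 [277 297  31  28 530] [292.2509434  310.73396226] [0.42480354 0.06827273 0.03928592] [0.42342963 0.06938598 0.042     ]
```

View pics/c1.png

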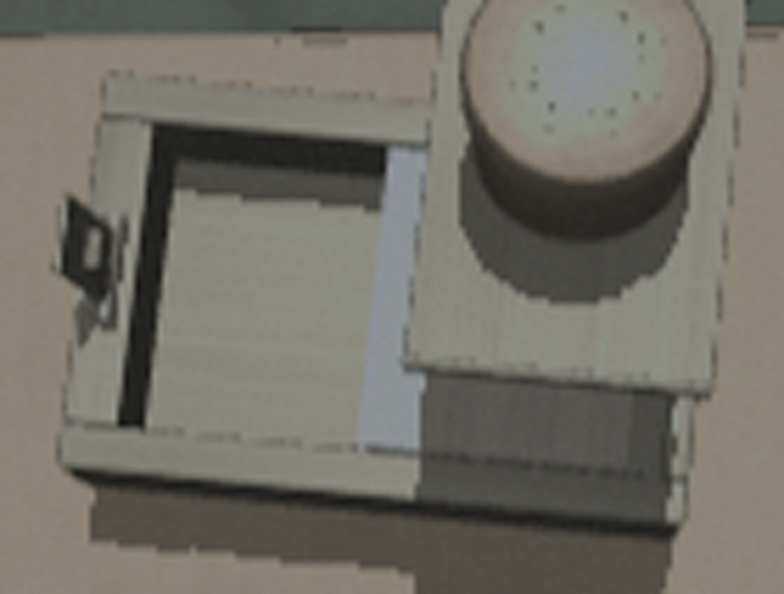

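View pics/c2.png

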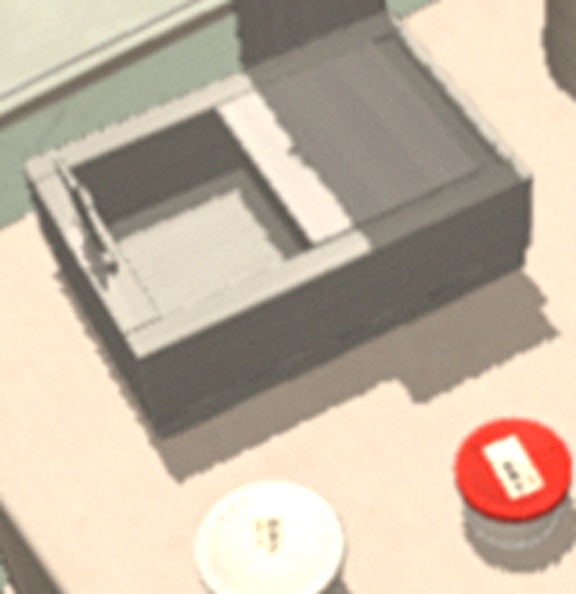

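```bash
python3 - <<'E'
from h import *
T=load('t0');S=load('s0')
t=lambda x,y:(195+(x+.5)/5.6-.5,110+(y+.5)/5.4-.5)
s=lambda x,y:(150+(x+.5)/3.6-.5,180+(y+.5)/3.6-.5)
C={}
for n,p,q in [('FL',(104,73),(25,165)),('NL',(60,465),(143,355)),('NR',(682,525),(531,180))]:
    print(n,tri([(T,*t(*p)),(S,*s(*q))]),onz(T,*t(*p),.09),onz(S,*s(*q),.09)); C[n]=(onz(T,*t(*p),.09)+onz(S,*s(*q),.09))/2
for n in ('T','S'):
    pass
ex=C['FL']-C['NL'];ey=C['NL']-C['NR'];print(np.linalg.norm(ex),np.linalg.norm(ey))
y1=np.arctan2(ex[1],ex[0]);y2=np.arctan2(ey[1],ey[0])-np.pi/2;print('yaw',y1,y2)
c=(C['FL']+C['NR'])/2;print('c',c)
# panel edge & inner edges at z=.09 in bin frame
for yaw in (y2,):
  R=np.array([[np.cos(yaw),-np.sin(yaw)],[np.sin(yaw),np.cos(yaw)]])
  for n,p in [('panel far',(387,148)),('panel near',(358,448)),('panelnearS',None),('well FL',(155,125)),('well NL',(122,428)),('ledge',(405,365)),('ledgeR',(708,393))]:
    if p: 
      z=.262 if 'ledge' in n else .09
      print(n,R.T@(onz(T,*t(*p),z)-c)[:2])
  for z in (.0945,.12,.15,.16): 
    print(z,'tipT',R.T@(onz(T,*t(64,235),z)-c)[:2],'S',R.T@(onz(S,*s(62,165),z)-c)[:2])
# top depth cloud of hasp
u,v=np.meshgrid(range(203,222),range(140,175));
P=np.array([dep(T,a,b) for a,b in zip(u.ravel(),v.ravel())]);P=P[P[:,2]>.1]
B=(P-c);B[:,:2]=B[:,:2]@R;print(np.c_[B[:,:2],P[:,2]].round(3)[::4])
print('tall',dep(T,208,252),'ring',dep(T,374,222))
E
```

```text
FL [0.72843017 0.17870156 0.08634247] [0.72768468 0.17854418 0.09      ] [0.72452663 0.17937889 0.09      ]
NL [0.56933167 0.1943543  0.09026479] [0.56942977 0.19448369 0.09      ] [0.56945114 0.1942125  0.09      ]
NR [ 0.54454845 -0.04076906  0.08384258] [ 0.54291248 -0.04147198  0.09      ] [ 0.54124289 -0.03616911  0.09      ]
0.1574189659498183 0.2347686881612911
yaw -0.09789903657201716 -0.11681755361674728
c [0.63409167 0.0700705  0.09      ]
panel far [0.06111335 0.00639606]
panel near [-0.06010073  0.00396023]
well FL [0.06121391 0.09647142]
well NL [-0.06160586  0.09433051]
ledge [-0.05475144 -0.02206855]
ledgeR [-0.05404261 -0.11727603]
0.0945 tipT [0.0121804  0.12498184] S [0.06180064 0.10197823]
0.12 tipT [0.00679876 0.11962182] S [0.0375126  0.10713918]
0.15 tipT [0.00046741 0.11331591] S [0.00893843 0.11321089]
0.16 tipT [-0.00164304  0.11121394] S [-0.00058629  0.11523479]
[[ 0.017  0.114  0.149]
 [ 0.012  0.114  0.153]
 [ 0.01   0.114  0.153]
 [ 0.016  0.11   0.133]
 [ 0.011  0.11   0.141]
 [ 0.007  0.112  0.151]
 [ 0.013  0.109  0.126]
 [ 0.006  0.111  0.146]
 [ 0.012  0.107  0.122]
 [ 0.003  0.112  0.15 ]
 [ 0.008  0.108  0.129]
 [-0.001  0.114  0.155]
 [ 0.004  0.11   0.137]
 [ 0.009  0.106  0.116]
 [-0.001  0.111  0.15 ]
 [ 0.004  0.107  0.131]
 [-0.005  0.114  0.155]
 [ 0.001  0.11   0.134]
 [ 0.006  0.107  0.11 ]
 [-0.005  0.111  0.147]
 [-0.     0.107  0.129]
 [-0.008  0.114  0.153]
 [-0.003  0.11   0.132]
 [ 0.003  0.107  0.107]
 [-0.009  0.111  0.147]
 [-0.004  0.106  0.128]
 [-0.011  0.114  0.148]
 [-0.007  0.11   0.131]
 [-0.002  0.106  0.108]
 [-0.01   0.111  0.136]
 [-0.005  0.107  0.112]
 [-0.011  0.109  0.13 ]
 [-0.005  0.106  0.104]
 [-0.009  0.107  0.112]
 [-0.011  0.107  0.11 ]
 [-0.011  0.106  0.101]]
tall [0.45034946 0.19291494 0.06143375] ring [ 0.51636391 -0.17868539 -0.00142141]
```

Request:
{"method": "move_arm", "body": {
  "steps": [
    [0,0,0.13,1.4,4.8,3.3,8.5],
    [0,0,0.26,2.8,9.6,6.6,8.5],
    [0,0,0.39,4.2,14.4,9.9,8.5],
    [0,0,0.52,5.6,19.2,13.2,8.5],
    [0,0,0.65,7.0,24.0,16.5,8.5],
    [0,0,0.78,8.4,28.8,19.8,8.5],
    [0,0,0.91,10.1,34.5,20,8.5],
    [0,0,1.04,11.8,40.2,20,8.5]
  ]
}}

```text
t: 1.1
eef_pos: [0.3617, -0.1448, 0.4316]
orientation: [2.339, 2.096, 0.001]
ft_force: [1.0, 0.3, -0.4]
grip_width: 0.0849
grip_force: 0.0
```

Request:
{"method": "move_arm", "body": {
  "steps": [
    [0,0,0,1.6,5.3,0,8.5],
    [0,0,0,3.2,10.6,0,8.5],
    [0,0,0,4.8,15.9,0,8.5],
    [0,0,0,6.4,21.2,0,8.5],
    [0,0,0,6.4,21.2,-6,8.5],
    [0,0,0,6.4,21.2,-12,8.5],
    [0,0,0,6.4,21.2,-18,8.5],
    [0,0,0,6.4,21.2,-23,8.5]
  ]
}}

```text
t: 2.1
eef_pos: [0.4246, 0.0656, 0.1981]
orientation: [-2.342, -2.092, 0.003]
ft_force: [-0.2, 0.8, -0.1]
grip_width: 0.085
grip_force: 0.0
```

```bash
cat >> h.py <<'E'
def fitbin():
    from scipy.optimize import least_squares
    T=load('t0');t=lambda x,y:(195+(x+.5)/5.6-.5,110+(y+.5)/5.4-.5)
    K=[((.08,.12),(104,73)),((-.08,.12),(60,465)),((-.08,-.12),(682,525)),((.06,.098),(155,125)),((-.06,.098),(122,428))]
    B=np.array([k[0] for k in K]);W=np.array([onz(T,*t(*k[1]),.09)[:2] for k in K])
    rot=lambda a:np.array([[np.cos(a),-np.sin(a)],[np.sin(a),np.cos(a)]])
    f=lambda p:(B@rot(p[2]).T+p[:2]-W).ravel()
    s=least_squares(f,[.634,.07,-.11]);return s.x,s.fun.reshape(-1,2)
E
python3 - <<'E'
from h import *
p,f=fitbin();print(p,f.round(4))
d=grab('wrist','w1');o=r.get_obs();print(o['t'],o['eef_pos'],o['orientation'],o['ft_force'],o['qpos'])
h=cv2.cvtColor(d['pixels'],cv2.COLOR_BGR2HSV)
m=(((h[...,0]<8)|(h[...,0]>172))&(h[...,1]>150)&(h[...,2]>80)).astype(np.uint8)
q=cv2.connectedComponentsWithStats(m)
for s,c in zip(q[2][1:],q[3][1:]):
    if s[4]>200: print(s,c,dep(d,*c), onz(d,s[0]+s[2]/2-.5,s[1]+s[3]/2-.5,.042),tri([(d,s[0]+s[2]/2-.5,s[1]+s[3]/2-.5),(load('t0'),267,263)]))
E
```

```text
[ 0.63514166  0.06769739 -0.1074524 ] [[-0.0001 -0.0001]
 [-0.001   0.0011]
 [-0.0002 -0.0016]
 [-0.0008 -0.0001]
 [ 0.0021  0.0006]]
2.15 [0.4216918  0.06540301 0.18975377] [-2.33625466 -2.08659901  0.01859626] [-0.05865583 -0.95093868 -6.51713811] [ 7.41042629e-02 -3.72936535e-01  1.72565658e+00  8.89943077e-06
  1.80384984e+00  1.86880053e-01]
[ 250  163   62   61 2233] [280.85803851 192.37348858] [0.42630939 0.06569809 0.03974126] [0.42594334 0.06561044 0.042     ] [0.42562911 0.06610502 0.04421366]
```

View pics/w1.png

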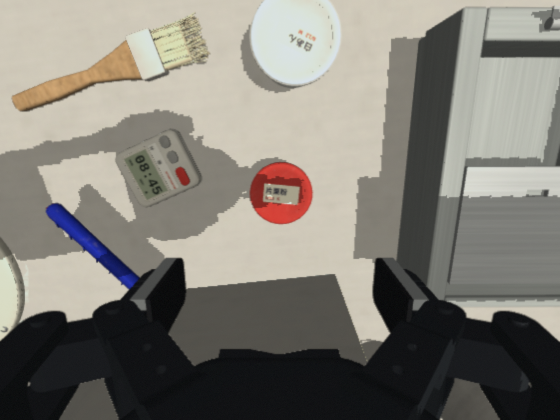

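The wrist view shows the red lid at (281,193), the tall tub at (295,38) and the timer's right edge at 202, so both finger sides are free. Tub centre is about (0.426, 0.066) with its top at about 0.042–0.044. I'll descend and grip.

Request:
{"method": "move_arm", "body": {
  "steps": [
    [0,0,0,0,0,-4,8.5],
    [0,0,0,0.1,0,-8,8.5],
    [0,0,0,0.1,0,-12,8.5],
    [0,0,0,0.1,0,-15,8.5],
    [0,0,0,0.1,0,-17.5,8.5],
    [0,0,0,0.1,0,-19,8.5],
    [0,0,0,0.1,0,-19.5,8.5],
    [0,0,0,0.1,0,-19.5,8.5]
  ]
}}

```text
t: 3.15
eef_pos: [0.4269, 0.0656, 0.007]
orientation: [2.343, 2.092, 0.001]
ft_force: [0.3, -0.1, 0.4]
grip_width: 0.085
grip_force: 0.0
```

Request:
{"method": "move_arm", "body": {
  "force": 30,
  "steps": [
    [0,0,0,0,0,0,6.5],
    [0,0,0,0,0,0,5.5],
    [0,0,0,0,0,0,5],
    [0,0,0,0,0,0,5],
    [0,0,0,0,0,0,5],
    [0,0,0,0,0,0,5],
    [0,0,0,0,0,0,5],
    [0,0,0,0,0,0,5]
  ]
}}

```text
t: 4.15
eef_pos: [0.4272, 0.0657, 0.0076]
orientation: [2.342, 2.092, 0.003]
ft_force: [-1.0, 0.1, 5.4]
grip_width: 0.056
grip_force: 31.7
```

Request:
{"method": "move_arm", "body": {
  "steps": [
    [0,0,0,0,0,2,5],
    [0,0,0,0,0,6,5],
    [0,0,0,0,0,11,5],
    [0,0,0,3,0.7,14,5],
    [0,0,0,8,1.9,15,5],
    [0,0,0,13,3.1,15,5],
    [0,0,0,18,4.3,15,5],
    [0,0,0,21.3,4.9,15,5]
  ]
}}

```text
t: 5.15
eef_pos: [0.641, 0.1151, 0.1548]
orientation: [-2.342, -2.092, 0.002]
ft_force: [-0.4, -0.2, -1.5]
grip_width: 0.0559
grip_force: 32.4
```

```bash
python3 - <<'E'
from h import *
d=grab('wrist','w2');o=r.get_obs();print(o['t'],o['eef_pos'],o['orientation'],o['ft_force'],o['grip_width'],o['grip_force'])
E
```

```text
5.2 [0.64316045 0.11537456 0.15324898] [-2.34259560e+00 -2.09212321e+00  1.28994864e-03] [-4.86125105 -1.39513973 -2.28627619] 0.05558349557834149 32.56558394408785
```

View pics/w2.png

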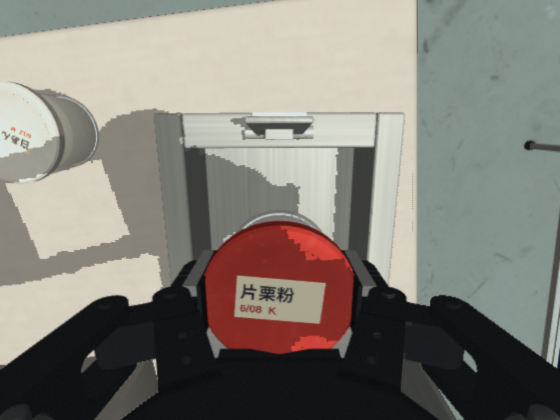

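The wrist view shows the tub held over the well, the bin's +y rim with corners at (157,113) and (404,113), and the hasp at (280,127), with yaw well aligned. I'll check the bin centre with these corners.

```bash
python3 - <<'E'
from h import *
p,_=fitbin();a=p[2];R=np.array([[np.cos(a),-np.sin(a)],[np.sin(a),np.cos(a)]])
d=load('w2')
for q in [(404,113),(157,113),(184,148),(376,148)]:
    X=onz(d,*q,.09);print(q,X,R.T@(X[:2]-p[:2]))
print('tcp',R.T@(r.get_obs()['eef_pos'][:2]-p[:2]))
E
```

```text
(404, 113) [0.72678527 0.1771819  0.09      ] [0.07937332 0.11868145]
(157, 113) [0.57302417 0.19455141 0.09      ] [-0.07536378  0.11946056]
(184, 148) [0.58576886 0.17134914 0.09      ] [-0.06020425  0.09775892]
(376, 148) [0.70862474 0.15748406 0.09      ] [0.06343004 0.09714957]
tcp [0.00285937 0.04826217]
```

Request:
{"method": "move_arm", "body": {
  "steps": [
    [0,0,0,0,0,-2,5],
    [0,0,0,0,0,-4.5,5],
    [0,0,0,0,0,-7,5],
    [0,0,0,0,0,-9,5],
    [0,0,0,0,0,-10.5,5],
    [0,0,0,0,0,-11.3,5],
    [0,0,0,0,0,-11.7,5],
    [0,0,0,0,0,-11.7,5]
  ]
}}

```text
t: 6.2
eef_pos: [0.6397, 0.1146, 0.0397]
orientation: [2.343, 2.092, 0.001]
ft_force: [-0.7, 0.9, -0.8]
grip_width: 0.0563
grip_force: 32.6
```

Request:
{"method": "move_arm", "body": {
  "steps": [
    [0,0,0,0,0,-0.1,5],
    [0,0,0,0,0,-0.2,5],
    [0,0,0,0,0,-0.2,5],
    [0,0,0,0,0,-0.2,5.8],
    [0,0,0,0,0,-0.2,6.4],
    [0,0,0,0,0,-0.2,7.0],
    [0,0,0,0,0,-0.2,7.2],
    [0,0,0,0,0,-0.2,7.2]
  ]
}}

```text
t: 7.2
eef_pos: [0.64, 0.1146, 0.0378]
orientation: [2.343, 2.092, 0.002]
ft_force: [4.2, 0.3, 1.6]
grip_width: 0.0725
grip_force: 2.0
```

Request:
{"method": "move_arm", "body": {
  "steps": [
    [0,0,0,0,0,0.3,7.2],
    [0,0,0,0,0,1,7.2],
    [0,0,0,0,0,3,7.2],
    [0,0,0,0,0,6,7.2],
    [0,0,0,0,0,10,7.2],
    [0,0,0,0,0,14,7.2],
    [0,0,0,0,0,16,7.2],
    [0,0,0,0,0,16,7.2]
  ]
}}

```text
t: 8.2
eef_pos: [0.6401, 0.1147, 0.1997]
orientation: [2.342, 2.091, 0.005]
ft_force: [-0.2, -0.3, 0.4]
grip_width: 0.072
grip_force: 0.0
```

```bash
python3 - <<'E'
from h import *
d=grab('wrist','w3');s=grab('scene','s3');o=r.get_obs();print(o['t'],o['eef_pos'],o['orientation'],o['ft_force'],o['grip_width'],o['qpos'])
p,_=fitbin();a=p[2];R=np.array([[np.cos(a),-np.sin(a)],[np.sin(a),np.cos(a)]])
cv2.imwrite('pics/c3.png',np.hstack([d['pixels'][:, 100:460],cv2.resize(s['pixels'][160:300,140:310],(425,350)) if 0 else cv2.copyMakeBorder(cv2.resize(s['pixels'][160:300,140:310],(425,350)),0,70,0,0,cv2.BORDER_CONSTANT)]))
h=cv2.cvtColor(d['pixels'],cv2.COLOR_BGR2HSV)
m=(((h[...,0]<8)|(h[...,0]>172))&(h[...,1]>150)).astype(np.uint8)
q=cv2.connectedComponentsWithStats(m)
for s,c in zip(q[2][1:],q[3][1:]):
    if s[4]>200: X=dep(d,*c);print(s,c,X,R.T@(X[:2]-p[:2]))
E
```

```text
8.3 [0.63903535 0.11454274 0.19564996] [-2.3424007  -2.09156875  0.00283613] [-0.42596401  0.07245652 -1.2145196 ] 0.0722971628666464 [1.24946892e-01 2.23157801e-01 1.14799159e+00 3.56926109e-05
 1.77266186e+00 2.37974585e-01]
[ 244  167   68   68 2708] [277.70568685 200.01366322] [0.6396077  0.11443359 0.06973003] [-0.00057197  0.04694561]
```

View pics/c3.png

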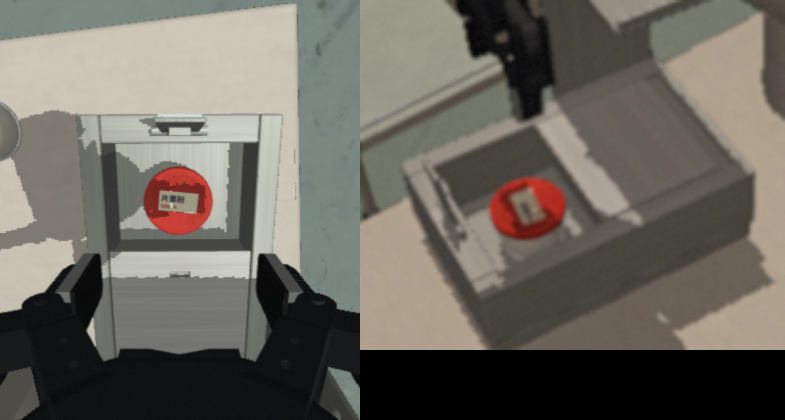

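The tub stands upright in the well at bin-frame (−1, 47) mm. The panel slot is at crop (180,273). Next I tilt back, close the fingers and go under the ledge.

Request:
{"method": "move_arm", "body": {
  "steps": [
    [-0.01,-0.1,0,-1,0,0,5],
    [-0.021,-0.2,0,-2,0,0,3],
    [-0.032,-0.3,0,-3,0,-0.5,1],
    [-0.043,-0.4,0,-3.8,0,-1.5,0],
    [-0.054,-0.5,0,-3.8,0,-2.5,0],
    [-0.064,-0.6,0,-3.8,0,-4,0],
    [-0.075,-0.695,0,-3.8,0,-5,0],
    [-0.075,-0.695,0,-3.8,0,-5.5,0]
  ]
}}

```text
t: 9.3
eef_pos: [0.5985, 0.1144, 0.1362]
orientation: [1.907, 1.706, 0.615]
ft_force: [0.2, 0.2, -0.6]
grip_width: -0.0
grip_force: 0.0
```

Request:
{"method": "move_arm", "body": {
  "steps": [
    [0,0,0,0,0,0,0],
    [0,0,0,0,-2,-0.5,0],
    [0,0,0,0,-4,-1,0],
    [0,0,0,0,-6,-1.5,0],
    [0,0,0,0,-7.3,-2,0],
    [0,0,0,0,-7.3,-2.5,0],
    [0,0,0,0,-7.3,-3,0],
    [0,0,0,0,-7.3,-3,0]
  ]
}}

```text
t: 10.3
eef_pos: [0.6014, 0.0421, 0.1118]
orientation: [1.904, 1.702, 0.623]
ft_force: [-0.3, -0.2, -0.5]
grip_width: -0.0
grip_force: 0.0
```

Request:
{"method": "move_arm", "body": {
  "steps": [
    [0,0,0,0,0,-0.2,0],
    [0,0,0,0,0,-0.4,0],
    [0,0,0,0,0,-0.6,0],
    [0,0,0,0,0,-0.8,0],
    [0,0,0,0,0,-0.9,0],
    [0,0,0,0,0,-1.0,0],
    [0,0,0,0,0,-1.1,0],
    [0,0,0,0,0,-1.1,0]
  ]
}}

```text
t: 11.3
eef_pos: [0.6014, 0.0415, 0.1012]
orientation: [1.904, 1.7, 0.623]
ft_force: [-0.3, 0.1, 0.7]
grip_width: 0.0
grip_force: 0.0
```

Request:
{"method": "move_arm", "body": {
  "steps": [
    [0,0,0,0,0,-0.1,0],
    [0,0,0,0,0,-0.2,0],
    [0,0,0,0,0,-0.2,0],
    [0,0,0,0,0,-0.3,0],
    [0,0,0,0,0,-0.3,0],
    [0,0,0,0,0,-0.4,0],
    [0,0,0,0,0,-0.4,0],
    [0,0,0,0,0,-0.4,0]
  ]
}}

```text
t: 12.3
eef_pos: [0.6015, 0.0416, 0.0973]
orientation: [1.904, 1.7, 0.623]
ft_force: [0.4, -1.1, -0.2]
grip_width: -0.0001
grip_force: 0.0
```

Request:
{"method": "move_arm", "body": {
  "steps": [
    [0,0,0,0,0,-0.1,0],
    [0,0,0,0,0,-0.1,0],
    [0,0,0,0,0,-0.2,0],
    [0,0,0,0,0,-0.2,0],
    [0,0,0,0,0,-0.3,0],
    [0,0,0,0,0,-0.3,0],
    [0,0,0,0,0,-0.4,0],
    [0,0,0,0,0,-0.4,0]
  ]
}}

```text
t: 13.3
eef_pos: [0.6017, 0.0416, 0.094]
orientation: [1.903, 1.7, 0.624]
ft_force: [-1.9, -0.9, 3.0]
grip_width: -0.0002
grip_force: 1.5
```

Request:
{"method": "move_arm", "body": {
  "steps": [
    [0,0,0,0,0,-0.05,0],
    [0,0,0,0,0,-0.1,0],
    [0,0,0,0,0,-0.1,0],
    [0,0,0,0,0,-0.1,0],
    [0,0,0,0,0,-0.1,0],
    [0,0,0,0,0,-0.1,0],
    [0,0,0,0,0,-0.1,0],
    [0,0,0,0,0,-0.1,0]
  ]
}}

```text
t: 14.3
eef_pos: [0.6021, 0.0416, 0.0938]
orientation: [1.903, 1.699, 0.625]
ft_force: [-4.5, 0.3, 5.8]
grip_width: 0.0002
grip_force: 3.1
```

Request:
{"method": "move_arm", "body": {
  "steps": [
    [0,0,0,0,0,-0.05,0],
    [0,0,0,0.03,0.3,-0.06,0],
    [0,0,0,0.08,0.8,-0.06,0],
    [0,0,0,0.15,1.4,-0.06,0],
    [0,0,0,0.21,2.0,-0.06,0],
    [0,0,0,0.27,2.5,-0.06,0],
    [0,0,0,0.32,3.0,-0.06,0],
    [0,0,0,0.32,3.0,-0.06,0]
  ]
}}

```text
t: 15.3
eef_pos: [0.6055, 0.0721, 0.0937]
orientation: [1.902, 1.699, 0.627]
ft_force: [-4.0, 0.7, 6.5]
grip_width: 0.0001
grip_force: 3.6
```

```bash
python3 - <<'E'
from h import *
s=grab('scene','s4');t=grab('top','t4');o=r.get_obs();print(o['t'],o['eef_pos'],o['ft_force'])
cv2.imwrite('pics/c4.png',np.hstack([cv2.resize(s['pixels'][160:300,140:310],(400,330)),cv2.resize(t['pixels'][110:220,195:335],(400,330))]))
E
```

```text
15.4 [0.6055509  0.07208483 0.0937822 ] [-4.47338972  0.57404278  7.04202273]
```

View pics/c4.png

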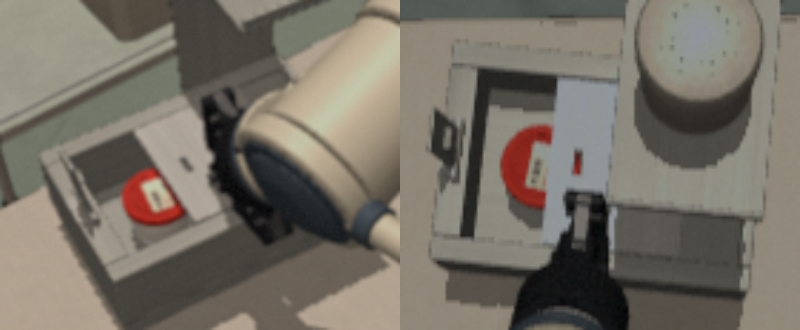

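The panel is moving: its front edge is now over the tub (top crop about x=555) and the slot is at (578,162). I'll keep dragging.

Request:
{"method": "move_arm", "body": {
  "steps": [
    [0,0,0,0.05,0.5,0,0],
    [0,0,0,0.11,1.1,0,0],
    [0,0,0,0.17,1.7,0,0],
    [0,0,0,0.24,2.3,0,0],
    [0,0,0,0.31,2.9,0,0],
    [0,0,0,0.37,3.5,0,0],
    [0,0,0,0.42,4.0,0,0],
    [0,0,0,0.42,4.0,0,0]
  ]
}}

```text
t: 16.4
eef_pos: [0.6099, 0.1122, 0.0938]
orientation: [1.902, 1.699, 0.627]
ft_force: [-2.6, 0.4, 6.6]
grip_width: 0.0001
grip_force: 3.2
```

Request:
{"method": "move_arm", "body": {
  "steps": [
    [0,0,0,0.02,0.2,0,0],
    [0,0,0,0.04,0.4,0,0],
    [0,0,0,0.06,0.6,0,0],
    [0,0,0,0.08,0.8,0,0],
    [0,0,0,0.1,1.0,0,0],
    [0,0,0,0.12,1.2,0,0],
    [0,0,0,0.14,1.4,0,0],
    [0,0,0,0.14,1.4,0,0]
  ]
}}

```text
t: 17.4
eef_pos: [0.6113, 0.1258, 0.0938]
orientation: [1.902, 1.698, 0.627]
ft_force: [-1.4, -0.0, 6.4]
grip_width: -0.0001
grip_force: 3.1
```

Request:
{"method": "move_arm", "body": {
  "steps": [
    [0,0,0,0.02,0.15,0,0],
    [0,0,0,0.03,0.3,0,0],
    [0,0,0,0.05,0.45,0,0],
    [0,0,0,0.06,0.6,0,0],
    [0,0,0,0.08,0.75,0,0],
    [0,0,0,0.1,0.9,0,0],
    [0,0,0,0.11,1.0,0,0],
    [0,0,0,0.11,1.0,0,0]
  ]
}}

```text
t: 18.4
eef_pos: [0.6125, 0.135, 0.0938]
orientation: [1.901, 1.697, 0.626]
ft_force: [-0.1, -3.3, 5.3]
grip_width: -0.0001
grip_force: 3.0
```

```bash
python3 - <<'E'
from h import *
s=grab('scene','s5');t=grab('top','t5');o=r.get_obs();print(o['t'],o['eef_pos'],o['ft_force'])
cv2.imwrite('pics/c5.png',np.hstack([cv2.resize(s['pixels'][160:300,140:310],(400,330)),cv2.resize(t['pixels'][120:210,200:300],(400,330))]))
E
```

```text
18.5 [0.61250133 0.1350109  0.09377114] [ 0.05948638 -2.95521043  6.14921742]
```

View pics/c5.png

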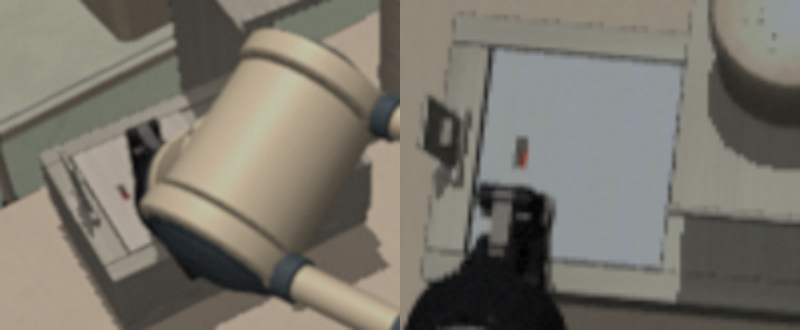

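The panel covers the well in both views, with the slot at top-crop (522,152). The lateral force has risen to 3 N, which suggests the end stop. I'll push a little more and check.

Request:
{"method": "move_arm", "body": {
  "steps": [
    [0,0,0,0,0,-0.05,0],
    [0,0,0,0.01,0.1,-0.05,0],
    [0,0,0,0.02,0.2,-0.05,0],
    [0,0,0,0.03,0.3,-0.05,0],
    [0,0,0,0.04,0.4,-0.05,0],
    [0,0,0,0.04,0.4,-0.05,0],
    [0,0,0,0.04,0.4,-0.05,0],
    [0,0,0,0.04,0.4,-0.05,0]
  ]
}}

```text
t: 19.5
eef_pos: [0.6131, 0.139, 0.0938]
orientation: [1.901, 1.697, 0.626]
ft_force: [-1.1, -3.9, 6.4]
grip_width: -0.0002
grip_force: 3.4
```

```bash
python3 - <<'E'
from h import *
t=grab('top','t6');o=r.get_obs();print(o['t'],o['eef_pos'],o['ft_force'])
p,_=fitbin();a=p[2];R=np.array([[np.cos(a),-np.sin(a)],[np.sin(a),np.cos(a)]])
for n in('t5','t6'):
    d=load(n);g=d['pixels'][155:170,224:238].min(2).astype(float);w=np.clip(110-g,0,None)
    yy,xx=np.mgrid[155:170,224:238];u,v=(w*xx).sum()/w.sum(),(w*yy).sum()/w.sum()
    print(n,u,v,R.T@(onz(d,u,v,.09)[:2]-p[:2]),g.astype(int)[3:12].tolist() if n=='t6' else '')
print('tcp',R.T@(o['eef_pos'][:2]-p[:2]))
E
```

```text
19.55 [0.61314025 0.13897756 0.0937569 ] [ 0.09443497 -3.79671047  6.19575112]
t5 229.93764172335602 161.156462585034 [0.00041971 0.07485698] 
t6 229.91676040494937 161.11361079865017 [0.00050834 0.07491182] [[146, 146, 144, 145, 145, 78, 63, 74, 145, 146, 144, 144, 146, 145], [144, 146, 145, 146, 146, 70, 71, 76, 145, 145, 145, 144, 144, 145], [143, 145, 146, 145, 146, 62, 70, 69, 145, 144, 145, 144, 144, 143], [144, 145, 143, 145, 133, 63, 65, 62, 144, 145, 143, 144, 144, 145], [144, 145, 144, 143, 118, 68, 56, 78, 143, 144, 145, 145, 144, 146], [144, 146, 144, 145, 118, 72, 40, 91, 144, 144, 144, 144, 146, 145], [143, 145, 145, 145, 111, 73, 37, 107, 144, 147, 145, 144, 143, 145], [144, 146, 145, 145, 112, 107, 91, 119, 145, 145, 145, 145, 145, 145], [143, 144, 145, 145, 134, 136, 137, 138, 145, 145, 146, 144, 146, 146]]
tcp [-0.02951901  0.06850951]
```

Request:
{"method": "move_arm", "body": {
  "steps": [
    [0,0,0,0,0,1,0],
    [0,0,0,0,0,4,0],
    [0,0,0,0,0,8,0],
    [0.015,0.14,0,0.8,1.5,12,0],
    [0.03,0.28,0,1.6,3,14,0],
    [0.045,0.42,0,2.4,4.5,14,0],
    [0.06,0.56,0,3.2,6,14,0],
    [0.075,0.695,0,3.8,7.5,14,0]
  ]
}}

```text
t: 20.55
eef_pos: [0.6499, 0.2154, 0.2315]
orientation: [-2.34, -2.091, 0.004]
ft_force: [1.0, 1.5, 0.2]
grip_width: -0.0002
grip_force: 0.0
```

Request:
{"method": "move_arm", "body": {
  "steps": [
    [0,0,0,0,0,0,0],
    [0,0,0,0,0,0,0],
    [0,0,0,0,0,-2,0],
    [0,0,0,0,0,-4,0],
    [0,0,0,0,0,-6,0],
    [0,0,0,0,0,-8,0],
    [0,0,0,0,0,-9.3,0],
    [0,0,0,0,0,-9.3,0]
  ]
}}

```text
t: 21.55
eef_pos: [0.6491, 0.2144, 0.1366]
orientation: [-2.343, -2.092, 0.003]
ft_force: [0.3, -0.2, 0.3]
grip_width: 0.0
grip_force: 0.0
```

```bash
python3 - <<'E'
from h import *
o=r.get_obs();p,_=fitbin();a=p[2];R=np.array([[np.cos(a),-np.sin(a)],[np.sin(a),np.cos(a)]])
print(o['t'],o['eef_pos'],o['orientation'],'tcp',R.T@(o['eef_pos'][:2]-p[:2]))
E
```

```text
21.55 [0.6490884  0.21441393 0.13656927] [-2.34251446 -2.09179486  0.00338995] tcp [-0.00186842  0.14736608]
```

Request:
{"method": "move_arm", "body": {
  "steps": [
    [0,0,0,-0.09,-0.8,0,0],
    [0,0,0,-0.18,-1.7,0,0],
    [0,0,0,-0.26,-2.4,0,0],
    [0,0,0,-0.32,-2.9,0,0],
    [0,0,0,-0.37,-3.4,0,0],
    [0,0,0,-0.42,-3.9,0,0],
    [0,0,0,-0.47,-4.4,0,0],
    [0,0,0,-0.47,-4.4,0,0]
  ]
}}

```text
t: 22.55
eef_pos: [0.645, 0.1701, 0.1381]
orientation: [2.344, 2.092, -0.001]
ft_force: [-0.7, -0.6, -0.5]
grip_width: 0.0001
grip_force: 0.0
```

Request:
{"method": "move_arm", "body": {
  "steps": [
    [0,0,0,-0.07,-0.65,-0.3,0],
    [0,0,0,-0.13,-1.2,-0.7,0],
    [0,0,0,-0.18,-1.7,-1.2,0],
    [0,0,0,-0.22,-2.1,-1.7,0],
    [0,0,0,-0.26,-2.45,-2.3,0],
    [0,0,0,-0.29,-2.7,-2.9,0],
    [0,0,0,-0.3,-2.85,-3.4,0],
    [0,0,0,-0.3,-2.85,-3.4,0]
  ]
}}

```text
t: 23.55
eef_pos: [0.6417, 0.142, 0.1033]
orientation: [-2.343, -2.092, 0.002]
ft_force: [-0.0, -0.1, 0.2]
grip_width: -0.0001
grip_force: 0.0
```

```bash
python3 - <<'E'
from h import *
s=grab('scene','s7');t=grab('top','t7');o=r.get_obs();print(o['t'],o['eef_pos'],o['ft_force'])
cv2.imwrite('pics/c7.png',np.hstack([cv2.resize(s['pixels'][160:300,140:310],(400,330)),cv2.resize(t['pixels'][120:210,200:300],(400,330))]))
E
```

```text
23.65 [0.64201618 0.14222076 0.10412589] [ 0.45845649 -0.03947788  0.64969826]
```

View pics/c7.png

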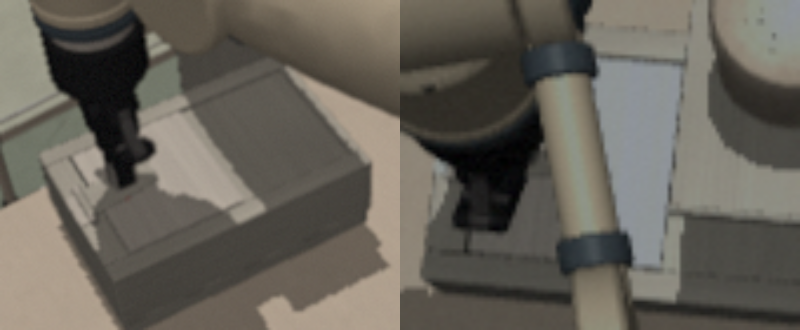

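The hasp has been swung down and lies under the fingertips (scene crop about (125,180)). Now I press it flat.

Request:
{"method": "move_arm", "body": {
  "steps": [
    [0,0,0,0,0,-0.15,0],
    [0,0,0,0,0,-0.3,0],
    [0,0,0,0,0,-0.4,0],
    [0,0,0,0,0,-0.5,0],
    [0,0,0,0,0,-0.6,0],
    [0,0,0,0,0,-0.65,0],
    [0,0,0,0,0,-0.7,0],
    [0,0,0,0,0,-0.7,0]
  ]
}}

```text
t: 24.65
eef_pos: [0.642, 0.1421, 0.0971]
orientation: [-2.343, -2.092, 0.0]
ft_force: [0.2, -0.0, 0.1]
grip_width: 0.0001
grip_force: 0.0
```

Request:
{"method": "move_arm", "body": {
  "steps": [
    [0,0,0,0,0,-0.05,0],
    [0,0,0,0,0,-0.1,0],
    [0,0,0,0,0,-0.15,0],
    [0,0,0,0,0,-0.2,0],
    [0,0,0,0,0,-0.25,0],
    [0,0,0,0,0,-0.3,0],
    [0,0,0,0,0,-0.3,0],
    [0,0,0,0,0,-0.3,0]
  ]
}}

```text
t: 25.65
eef_pos: [0.6421, 0.1421, 0.0959]
orientation: [2.343, 2.092, 0.002]
ft_force: [-4.5, -1.0, 8.3]
grip_width: 0.0002
grip_force: 3.9
```

Request:
{"method": "move_arm", "body": {
  "steps": [
    [0,0,0,0,0,-0.1,0],
    [0,0,0,0,0,-0.1,0],
    [0,0,0,0,0,-0.1,0],
    [0,0,0,0,0,0.3,0],
    [0,0,0,0,0,2,0],
    [0,0,0,0,0,6,0],
    [0,0,0,-4,0,10,0],
    [0,0,0,-9,0,12,0]
  ]
}}

```text
t: 26.65
eef_pos: [0.5522, 0.1422, 0.2174]
orientation: [2.342, 2.091, 0.005]
ft_force: [0.2, 0.0, 0.7]
grip_width: -0.0002
grip_force: 0.0
```

Request:
{"method": "move_arm", "body": {
  "steps": [
    [0,0,0,-4,3,2,0],
    [0,0,0,-8,6,4,0],
    [0,0,0,-12,9,4,0],
    [0,0,0,-15,12,4,0],
    [0,0,0,-15,12,4,0],
    [0,0,0,-15,12,4,0],
    [0,0,0,-15,12,4,0],
    [0,0,0,-15,12,4,0]
  ]
}}

```text
t: 27.65
eef_pos: [0.4027, 0.2614, 0.254]
orientation: [2.345, 2.091, -0.001]
ft_force: [-0.2, -0.0, -0.2]
grip_width: 0.0002
grip_force: 0.0
```

```bash
python3 - <<'E'
from h import *
s=grab('scene','s8');t=grab('top','t8');o=r.get_obs();print(o['t'],o['eef_pos'],o['ft_force'])
cv2.imwrite('pics/c8.png',np.hstack([cv2.resize(s['pixels'][170:350,150:310],(390,440)),cv2.resize(t['pixels'][120:210,200:300],(400,440))]))
p,_=fitbin();a=p[2];R=np.array([[np.cos(a),-np.sin(a)],[np.sin(a),np.cos(a)]])
P=[]
for v in range(148,172):
  for u in range(205,245):
    X=dep(t,u,v);b=R.T@(X[:2]-p[:2])
    if abs(b[0])<.012: P.append((b[1],X[2]))
P=np.array(P)
for y in np.arange(.03,.12,.01):
  q=P[abs(P[:,0]-y)<.005]
  if len(q): print(round(y,3),np.median(q[:,1]).round(4),q[:,1].max().round(4))
E
```

```text
27.75 [0.40247741 0.26164086 0.25398396] [-0.10767895  0.23450127 -0.29971555]
0.04 0.0892 0.0903
0.05 0.095 0.0974
0.06 0.0956 0.0966
0.07 0.0959 0.0968
0.08 0.0954 0.0977
0.09 0.0951 0.0961
0.1 0.0955 0.0972
0.11 0.0968 0.0985
```

View pics/c8.png

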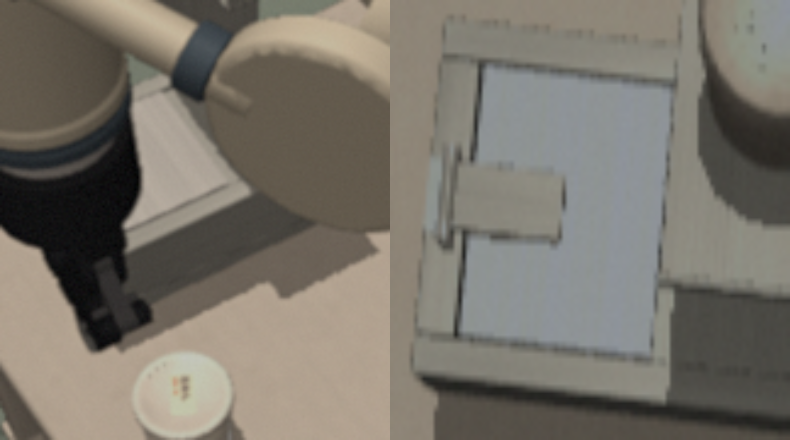

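The hasp lies flat over the shut panel (top crop x 455–563, depth a level 95.5 mm along its length). The tall tub still stands in place and the arm is clear.

```bash
python3 -c "
from h import *
print(r.close_job())"
```

```text
the job is handed in; nothing more can be done
None
```

The job is handed in at about 28 s of the 67 s allowed: the small tub was set upright in the well, the panel is fully shut and the hasp is pressed flat onto it. The tall tub is still standing; I kept the arm away from the ring mould but did not check it again at the end.

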